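Unlock the silver chest and hold the key turned

TASK

Please unlock the silver chest and keep the bolt drawn back while I get the lid: slide the little steel dust shutter on its lock all the way to the left (as you face the front of the chest) so the keyhole is bare, take the brass key with the round green-inlaid bow from the key block, push it down past the sticky pins until its collar sits flush on the lock plate, and turn it a quarter turn clockwise until the lid springs up. The lock springs back if you let go, so finish with the key still gripped and held turned; nothing is put down or let go at the end. Leave the black-headed key in its block, and do not shift or knock over the jigger, the corkscrew or the cup.

Things in the scene. Friction and masses are not known exactly. Their poses are not given: they have to be found in the camera images.
- chest: Silver chest: fixed dark wooden box 200 mm deep (x), 300 wide (y), 85 high; origin under its centre, front faces -x; turned up to 15 degrees. Its top is a fixed front rail 70 mm deep with a level brass lock plate (4 mm thick, on the rail), and the lid behind it. The plate's slot stands still: the key turns only when fully home, and once turned cannot be pulled out.
- keyhole (a point): Centre of the keyhole at the lock plate's top face, 89 mm above the worktop. x into the chest, y left along its front, z up. Slot 22 mm along x, 7 mm along y, rim bevelled to 25 x 10. At first under the shutter. The key goes straight down, bit along the slot, 20 mm deep. With 9 mm to go sticky sprung pins resist: up to 12 N of push (wiggling helps) takes it past; they click as it comes home.
- shutter (a joint): Dust shutter, a steel plate 34 x 30 x 2.4 mm that slides along the keyhole's +y on the lock plate, between two guides 4 mm high, 35 mm apart: 0 = shut over the keyhole, 0.026 m = fully open. A sprung ball clicks it in at either end: about 4 N pushes it over the click, 1 N slides it between.
- shutter_knob (a point): Point in the turned brass knob on the shutter: knob 11 mm across at its head, 9 at its foot, 10 mm tall; the point is on its axis, 8 mm above the lock plate, 4.5 mm below the knob's top. It moves with the shutter; when shut it lies 9 mm to the +y side of the keyhole. Axes as the keyhole's.
- chest_key: Brass key upright in a slot of the key block. Origin on its axis at the underside of the collar (17 mm across, 3 thick), which rests 42 mm above the worktop. z up the stem. Above: 7 mm neck, then the coin bow. Below: 5 mm stem; from 6 to 20 mm below the origin a notched double bit 20 mm wide (x), 5 thick (y), rounded end. Same either way round. About 60 g.
- key_bow (a point): Centre of the brass key's round coin bow with a green inlay, 30 mm above the key's origin: 27 mm across (key's x, z), 9 mm thick (key's y). The place to grip, fingers closing along the key's y. Axes as the key's.
- key_block: Fixed light-wood block, 118 x 54 mm at the foot, 110 x 46 above, 42 mm high; origin under its centre, x along its length. Two slots 27 mm either side of the middle along x, each 22 x 7 mm, hold the two keys, their flats along x. Which key stands in which slot varies.
- other_key: Steel key of another lock, with a black square plastic head (26 x 9 x 26 mm), otherwise the same shape; it stands in the other slot, 54 mm away, and stays there.
- plug (a joint): Turn of the lock's plug, driven by the key: 0 = locked, grows clockwise seen from above, stop at 1.6 rad. A spring turns it back (0.03 N m at 0, 0.12 N m at a quarter turn). The key has about 0.1 rad of play in it. Turning it draws the bolt, which frees the lid at about 1.2 rad.
- lid (a joint): Chest lid, hinged at the back; its front edge lies 37 mm behind the keyhole, level with the rail. 0 = shut and bolted; a lifting spring raises it to about 0.1 rad (front edge about 13 mm up) once the bolt is drawn.
- jigger: Brass jigger, 43 mm across, 86 mm tall, standing to the right of the chest, behind the key block; origin under its centre. Leave it alone.
- corkscrew: Black folded corkscrew, 21 x 110 x 14 mm, lying flat to the left of the chest; origin under its middle. Leave it alone.
- espresso_cup: White espresso cup, 62 x 88 x 55 mm with its handle, standing to the right of the key block; origin under its middle. Leave it alone.

How it is judged (in metres and radians):
On the way, in this order (a step that is already met when the one before it is completed fails the run):
1. the shutter is slid fully open (value of joint shutter above 0.023 m and value of joint plug below 0.2 rad), for 0.2 s.
2. the brass key is fully home in the keyhole, not yet turned (z of chest_key in the frame of keyhole below 0.003 m and horizontal distance between chest_key and keyhole below 0.004 m and angle between chest_key's own z axis and vertical below 0.12 rad and value of joint plug below 0.5 rad), for 0.1 s.
3. the key is turned a quarter clockwise and the lid has sprung up (value of joint plug above 1.3 rad and value of joint lid above 0.05 rad), for 0.2 s.
At the end, for the whole second after the job is handed in: Key home (collar within 4 mm of the plate, 5 mm of the keyhole's centre), gripped at its bow (over 3 N), held turned (plug over 1.3 rad); lid up over 0.05 rad; shutter open over 23 mm; other key moved under 15 mm; jigger, corkscrew, cup under 25 mm and upright (all of step 3 and value of joint shutter above 0.023 m and z of chest_key in the frame of keyhole below 0.004 m and horizontal distance between chest_key and keyhole below 0.005 m and contact force between the fingers and chest_key above 3 N and distance between the grasp point and key_bow below 0.03 m and distance of other_key from where it was at the start of the episode below 0.015 m and distance of each of jigger, corkscrew, espresso_cup from where it was at the start of the episode below 0.025 m and angle between each of jigger, espresso_cup's own z axis and vertical below 0.3 rad); the arm keeps its last pose, push and grip.
It fails at once if the black-headed key is taken or disturbed (distance of other_key from where it was at the start of the episode above 0.015 m).
It fails at once if a bystander is shifted (distance of any of jigger, corkscrew, espresso_cup from where it was at the start of the episode above 0.025 m).
It also fails if it takes over 64 s, if anything falls off the work surface, if the arm or the gripper's body presses on something with over 40 N, if the wrist force passes 120 N, or if a joint passes its speed limit or range.

ROBOT

A 7-joint arm with a two-finger parallel gripper is mounted at the origin on a cart in front of the work surface, level with it; the furniture and walls round the work are solid. World frame = base frame: x ahead of the robot, y to its left, z up, the work surface at z = 0. Lengths are in m, angles in degrees, forces in N, time in s.
With the tool pointing down it reaches from about 0.425 to 0.875 m from the base axis. Payload 4.7 kg.
Tool frame: the origin (TCP) lies midway between the tips of the shut fingers; the grasp point (between the pads) lies 19 mm behind it; z points along the fingers, y is the line along which they close (so a half turn about z gives the same grasp; the last joint's range is limited). The gripper opens to 85 mm and grips with 20 to 120 N. Pads are 22 mm wide; open, the fingers measure 114 mm over their backs; the gripper's body (76 mm by 85 mm) begins 54 mm behind the grasp point. The pads swing forward as they close: fully open they stand 13 mm farther back than shut.
Start: joints at [67.959, 18.392, -4.016, 83.108, 1.295, 78.541, -3.26], TCP at [0.252, -0.599, 0.209] pointing down, gripper open.
Joint ranges: [-163.93, 163.93], [-17.29, 119.83], [-79.2, 71.16], [3.27, 140.29], [-89.18, 269.18], [5.43, 117.66], [-154.24, 154.24]. Speed limits (degrees/s): [147.25, 147.25, 180, 180, 180, 180, 180].

INTERFACE

Orientations are given as [roll, pitch, yaw] about the fixed x, y, z axes, in that order (R = Rz(yaw) Ry(pitch) Rx(roll)).
In Python, from plant import robot, viewer, finder gives the robot as it stands. The module is installed in compiled form; this text tells all that it offers.
- The arm moves only by the tool step_arm, never from a script. Its argument "deltas" is a list of rows, each an object with "dp": the shift along the tool's x, y, z in mm, a list of three; "turn": the turn, a rotation vector about the tool's x, y, z in degrees, a list of three; "gripper": the opening, from 0 (shut) to 1 (fully open). A call has 1 to 8 rows; each row shifts and turns the commanded pose from where the row before left it, along the tool's axes as they then stand; what a row does not reach is not made up. A row lasts 1/8 s, in which the tool goes at most 62.5 mm and 10.7 degrees, less where a joint would pass 70% of its speed; a pose out of reach is approached as far as the arm can. A call with a gripper value outside its range is refused whole. The fingers move at their own pace and stop on an object; "newtons" is the grip in N (left out, the last holds). Time passes only in rows, so rows that do not move let the fingers close. It gives the time, the measured TCP pose, the force, the opening and the grip force at its end, in the units of the state.
- robot.get_obs(): the state, without advancing time (a new reading comes with each control period).
- viewer.read_camera(name): name is "scene" or "top"; returns the picture (400x640x3 uint8, blue, green, red); there is no depth.
- viewer.camera_info(name): a dict with "mtx" (3x3 intrinsics, pixels), "cam_to_world" (4x4, takes a point from camera to world coordinates). Camera axes: x right, y down, z forward; pixel columns grow to the right and rows downward; lengths in m; the calibration is good to about 2 mm. A picture is of the moment at which its call begins. camera_info takes no time and is no camera call.
- robot.close_job(): hands the job in; it is judged then, once.
Trained networks look in the newest picture that a camera, given by its name, has taken for a name from the list of things; names that differ only in an ending like _2 or _b are one class to them, and where a whole thing is asked for, a point or a joint stands for the part that bears it (a point fixed in the world has none). Each returns a list of dicts, best first, with "score" (0 to 1); they miss things now and then, are a little off and sometimes report something else, mostly with a low value. They report only what shows in the picture. A call takes as long as a camera call.
- finder.spot_in(camera, name): "location" ([row, column] in pixels, amid what is visible of it).
- finder.silhouettes(camera, name): "pixels" (400x640 bool, what is visible of it) and "location" ([row, column] in pixels, amid what is visible of it).
The state is a dict: "t": time; "joints": joint angles; "joint_velocities": joint speeds; "joint_torque": joint torques, N m; "ee_pos": TCP position; "tool_rot": TCP orientation; "contact_force": force on the tool from outside, world axes, zero at the start; "moment": the same for the moment, N m; "grip_width": opening from 0.0 (shut) to 1.0 (fully open); "grasp_force": force on a finger pad.
Only numpy, scipy, OpenCV 4.12 (cv2) and the standard library are available. Lean on these libraries where they do the work, as an engineer would, in place of code of your own. Each camera call takes 0.05 s, during which the arm holds its last target. There are 200 camera calls.

## Working session

There is one attempt and no reset: what is moved stays moved. The work goes in short steps, Python scripts to look and compute and a tool call to move; the robot and the scene stay as the last step left them, time stands still between calls to the robot, and variables do not carry over. Pictures are saved under pics/ and viewed, at most 10 in all, crops included, and the job is handed in when it is done.

Besides the shell and the picture viewer there is one more tool, called after ">>>" as name(argument=value, ...), one argument or row to a line, values as JSON. step_arm: Moves the arm, as the interface text tells. Its arguments: {"type":"object","properties":{"deltas":{"type":"array"},"newtons":{"type":"number"}},"required":["deltas"]}

```bash
mkdir -p pics; cat > h.py <<'E'
import numpy as np, cv2
from plant import robot, viewer, finder
def ray(cam,rc):
    i=viewer.camera_info(cam);M=np.array(i["mtx"]);T=np.array(i["cam_to_world"])
    d=T[:3,:3]@np.linalg.solve(M,[rc[1],rc[0],1.]);return T[:3,3],d
def at_z(cam,rc,z):
    o,d=ray(cam,rc);return o+d*(z-o[2])/d[2]
def proj(cam,p):
    i=viewer.camera_info(cam);M=np.array(i["mtx"]);T=np.linalg.inv(np.array(i["cam_to_world"]))
    q=M@(T[:3,:3]@np.array(p)+T[:3,3]);return q[1]/q[2],q[0]/q[2]
def tri(rc1,rc2,c1="scene",c2="top"):
    o1,d1=ray(c1,rc1);o2,d2=ray(c2,rc2)
    d1/=np.linalg.norm(d1);d2/=np.linalg.norm(d2)
    s=np.linalg.lstsq(np.c_[d1,-d2],o2-o1,rcond=None)[0]
    a=o1+s[0]*d1;b=o2+s[1]*d2;return (a+b)/2,np.linalg.norm(a-b)
E
python3 - <<'E'
from h import *
np.set_printoptions(precision=4,suppress=True)
for c in("scene","top"):
    im=viewer.read_camera(c);cv2.imwrite(f"pics/{c}0.png",im)
    print(c,np.array(viewer.camera_info(c)["cam_to_world"]),viewer.camera_info(c)["mtx"])
    for n in["chest","keyhole","shutter_knob","key_bow","chest_key","key_block","other_key","jigger","corkscrew","espresso_cup","shutter"]:
        r=finder.spot_in(c,n);print(c,n,[(np.round(x["location"],1).tolist(),round(x["score"],2)) for x in r[:2]])
print(robot.get_obs())
E
```

```text
scene [[ 0.8582 -0.2171  0.4652 -0.1088]
 [-0.5132 -0.3465  0.7852 -1.1066]
 [-0.0092 -0.9126 -0.4088  0.642 ]
 [ 0.      0.      0.      1.    ]] [[394.1935   0.     318.0302]
 [  0.     394.1935 206.7336]
 [  0.       0.       1.    ]]
scene chest [([201.6, 288.5], 0.7)]
scene keyhole [([199.3, 289.0], 0.76)]
scene shutter_knob []
scene key_bow []
scene chest_key []
scene key_block [([262.8, 347.1], 0.68)]
scene other_key [([246.6, 353.4], 0.59), ([286.7, 381.8], 0.46)]
scene jigger []
scene corkscrew []
scene espresso_cup [([286.3, 382.0], 0.97)]
scene shutter [([286.9, 381.3], 0.71)]
top [[ 0.0143 -0.9928  0.1185  0.3806]
 [-0.9999 -0.0149 -0.0035 -0.0166]
 [ 0.0052 -0.1185 -0.9929  1.4072]
 [ 0.      0.      0.      1.    ]] [[455.6986   0.     320.2487]
 [  0.     455.6986 200.2129]
 [  0.       0.       1.    ]]
top chest [([204.7, 258.6], 0.86)]
top keyhole [([207.6, 259.2], 0.24)]
top shutter_knob [([228.3, 261.5], 0.39)]
top key_bow [([237.0, 414.1], 0.41)]
top chest_key [([236.7, 414.5], 0.52)]
top key_block [([229.0, 407.4], 0.9)]
top other_key [([222.7, 413.4], 0.48)]
top jigger [([180.0, 386.3], 0.72), ([204.2, 260.4], 0.49)]
top corkscrew [([225.9, 179.7], 0.51)]
top espresso_cup []
top shutter [([230.9, 262.0], 0.52)]
{'t': 1.2, 'joints': array([67.9574, 18.3922, -4.015 , 83.1086,  1.2962, 78.5398, -3.2603]), 'joint_velocities': array([-0.043 , -0.0453,  0.018 ,  0.0152,  0.0434, -0.0118,  0.0535]), 'joint_torque': array([  0.0009, -49.3407,  -0.3808, -31.4586,   0.0133,   0.0014,
        -0.    ]), 'ee_pos': array([ 0.2524, -0.599 ,  0.209 ]), 'tool_rot': array([179.9955,   0.0042,  22.8504]), 'contact_force': array([-0.1586,  0.2037, -0.2461]), 'moment': array([ 0.0237, -0.0219, -0.0126]), 'grasp_force': 0.0, 'grip_width': 0.9990160414782538}
```

```bash
python3 - <<'E'
import cv2
a=cv2.imread("pics/scene0.png");t=cv2.imread("pics/top0.png")
cv2.imwrite("pics/s_crop.png",cv2.resize(a[120:320,200:466],(798,600),interpolation=cv2.INTER_CUBIC))
cv2.imwrite("pics/t_crop.png",cv2.resize(t[130:290,220:433],(799,600),interpolation=cv2.INTER_CUBIC))
E
```

```text
(no output)
```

View pics/s_crop.png

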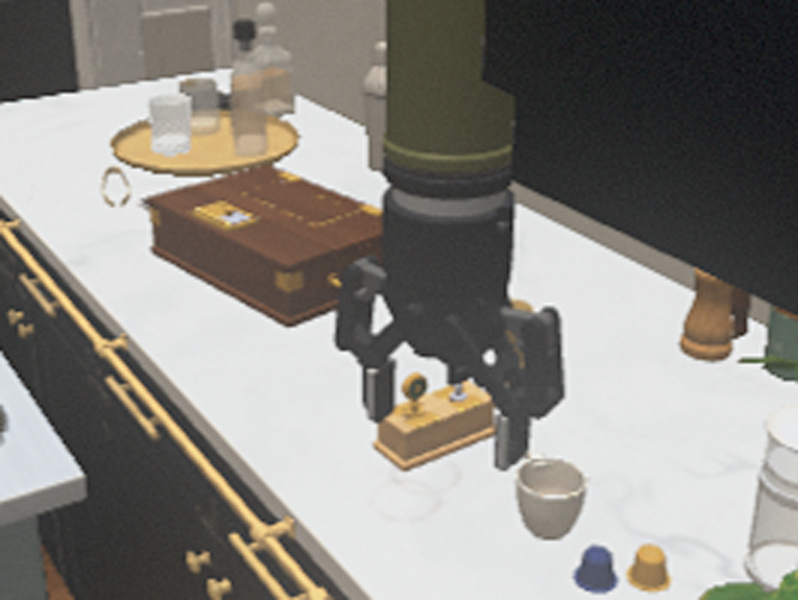

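View pics/t_crop.png

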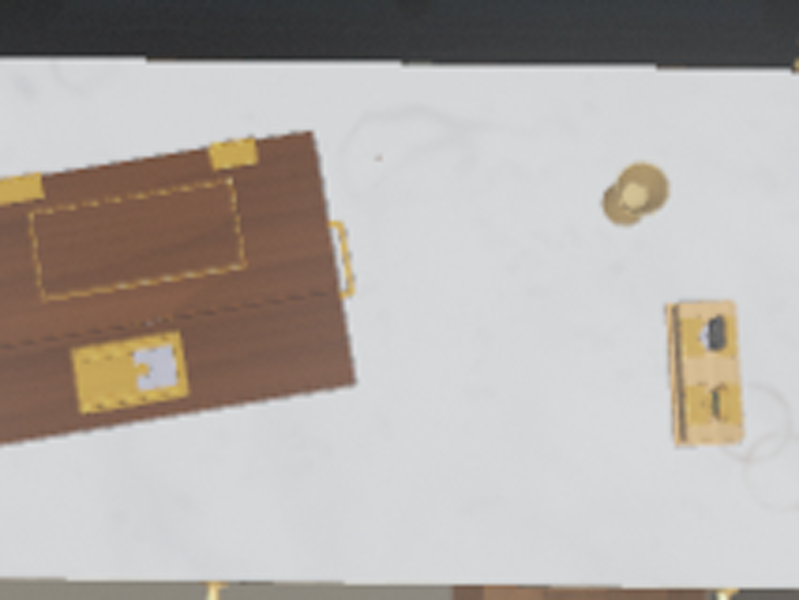

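```bash
cat >> h.py <<'E'
def boxpts(x,y,yaw,dims):
    P=[]
    for (L,W,z) in dims:
        for a in(-.5,.5):
            for b in(-.5,.5):
                c,s=np.cos(yaw),np.sin(yaw);u,v=a*L,b*W
                P.append([x+c*u-s*v,y+s*u+c*v,z])
    return P
def fit(masks,dims,x0):
    from scipy.optimize import minimize
    K=4
    big={c:cv2.resize(m.astype(np.float32),None,fx=K,fy=K,interpolation=cv2.INTER_LINEAR) for c,m in masks.items()}
    def cost(p):
        t=0
        for c,m in big.items():
            q=np.array([[ (v[1]+.5)*K-.5,(v[0]+.5)*K-.5] for v in (proj(c,w) for w in boxpts(p[0],p[1],p[2],dims))],np.float32)
            h=cv2.convexHull(q);r=np.zeros(m.shape,np.float32)
            cv2.fillConvexPoly(r,np.round(h*16).astype(np.int32),1.,cv2.LINE_8,4)
            t+=np.abs(r-m).sum()/m.sum()
        return t
    s=np.array(x0)+np.array([[0,0,0],[.01,0,0],[0,.01,0],[0,0,.08]])
    r=minimize(cost,x0,method="Nelder-Mead",options=dict(initial_simplex=s,xatol=1e-5,fatol=1e-5,maxiter=300))
    return r.x,r.fun
E
python3 - <<'E'
from h import *
np.set_printoptions(precision=4,suppress=True)
M={}
for c in("scene","top"):
    viewer.read_camera(c)
    for n in["chest","key_block","shutter","key_bow","chest_key","jigger","espresso_cup"]:
        r=finder.silhouettes(c,n)
        if r: M[c,n]=r[0]["pixels"];ys,xs=np.nonzero(r[0]["pixels"]);print(c,n,round(r[0]["score"],2),xs.size,"c",ys.mean(),xs.mean(),"box",ys.min(),ys.max(),xs.min(),xs.max())
np.savez("m.npz",**{a+"_"+b:v for(a,b),v in M.items()})
ch=[(.2,.3,0),(.2,.3,.085)];kb=[(.118,.054,0),(.118,.054,.008),(.11,.046,.042)]
for n,d,z in(("chest",ch,.08),("key_block",kb,.035)):
    if("top",n) not in M: continue
    ys,xs=np.nonzero(M["top",n]);x0=at_z("top",(ys.mean(),xs.mean()),z)
    for cs in(["top"],["scene"]) :
        if (cs[0],n) in M: print(n,cs,fit({k:M[k,n] for k in cs},d,[x0[0],x0[1],0.17 if n=="chest" else 0.]))
for n,z in(("shutter",.091),("key_bow",.072),("chest_key",.065),("jigger",.05)):
    if("top",n) in M:
        ys,xs=np.nonzero(M["top",n]);print(n,at_z("top",(ys.mean(),xs.mean()),z))
if("scene","espresso_cup") in M:
    ys,xs=np.nonzero(M["scene","espresso_cup"]);print("cup",at_z("scene",(ys.mean(),xs.mean()),.027))
E
```

```text
scene chest 0.92 2718 c 199.4326710816777 288.76563649742457 box 176 228 250 327
scene key_bow 0.43 64 c 251.265625 337.984375 box 245 258 335 341
scene chest_key 0.6 79 c 249.62025316455697 338.0506329113924 box 244 258 334 342
scene espresso_cup 0.87 519 c 284.6223506743738 383.2408477842004 box 272 299 372 395
top chest 0.84 7325 c 206.98757679180886 258.4746757679181 box 165 248 204 315
top key_block 0.61 631 c 229.4675118858954 407.16798732171156 box 210 248 398 418
top shutter 0.62 374 c 226.84491978609626 464.524064171123 box 218 236 448 476
top key_bow 0.61 47 c 237.40425531914894 411.36170212765956 box 233 241 408 414
top chest_key 0.57 105 c 227.93333333333334 261.0285714285714 box 223 233 256 266
top jigger 0.81 226 c 181.81415929203538 389.23893805309734 box 174 190 381 398
top espresso_cup 0.64 429 c 226.76456876456876 463.6620046620047 box 217 237 447 476
chest ['top'] (array([0.5191, 0.1592, 0.1841]), np.float64(0.028269518166780472))
chest ['scene'] (array([0.5247, 0.1667, 0.1225]), np.float64(0.22203539311885834))
key_block ['top'] (array([ 0.4619, -0.29  ,  0.0521]), np.float64(0.2155030518770218))
shutter [ 0.4663 -0.4397  0.091 ]
key_bow [ 0.4344 -0.2894  0.072 ]
chest_key [0.456  0.1518 0.065 ]
jigger [ 0.6016 -0.2286  0.05  ]
cup [ 0.4788 -0.4487  0.027 ]
```

```bash
python3 - <<'E'
from h import *
np.set_printoptions(precision=4,suppress=True)
t=cv2.imread("pics/top0.png")
r=t[205:252,392:425];h=cv2.cvtColor(r,cv2.COLOR_BGR2HSV)
fg=((h[...,1]>60)|(h[...,2]<120)).astype(np.uint8)
n,l,st,ce=cv2.connectedComponentsWithStats(fg);k=1+np.argmax(st[1:,4]);print(st[k])
m=np.zeros(t.shape[:2],bool);m[205:252,392:425]=l==k
kb=[(.118,.054,0),(.118,.054,.006),(.11,.046,.042)]
for y0 in(-.05,.05):
    p,f=fit({"top":m},kb,[.462,-.29,y0]);print("block",p,f)
    c,s=np.cos(p[2]),np.sin(p[2])
    print("near slot",p[0]-.027*c,p[1]-.027*s)
for z in (.067,.072,.08): print("bow top px",at_z("top",(237.4,411.4),z),"crop",at_z("top",(130+402/3.75-.4,220+715/3.75-.4),z))
print("tri bow",tri((251,338),(237.4,411.4)))
print("knob crop",at_z("top",(130+370/3.75-.4,220+143/3.75-.4),.1))
print("knob scene",at_z("scene",(120+216/3-.4,200+235/3-.4),.1))
# local zooms
a=t[212:246,236:278];b=r
A=cv2.resize(a,None,fx=12,fy=12,interpolation=cv2.INTER_CUBIC)
B=cv2.resize(cv2.imread("pics/scene0.png")[180:204,262:292],None,fx=9,fy=9,interpolation=cv2.INTER_CUBIC)
C=cv2.resize(b,None,fx=8,fy=8,interpolation=cv2.INTER_CUBIC)
W=np.zeros((600,800,3),np.uint8);W[:408,:504]=A;W[:376,504+20:504+20+264]=C;W[380:380+216,520:790]=B
cv2.imwrite("pics/z.png",W)
E
```

```text
[  6   5  20  39 652]Traceback (most recent call last):
  File "<stdin>", line 10, in <module>
  File "h.py", line 37, in fit
    r=minimize(cost,x0,method="Nelder-Mead",options=dict(initial_simplex=s,xatol=1e-5,fatol=1e-5,maxiter=300))
    res = _minimize_neldermead(fun, x0, args, callback, bounds=bounds,
                               **options)
    fxr = func(xr)
    fx = function(np.copy(x), *(wrapper_args + args))
  File "h.py", line 31, in cost
    q=np.array([[ (v[1]+.5)*K-.5,(v[0]+.5)*K-.5] for v in (proj(c,w) for w in boxpts(p[0],p[1],p[2],dims))],np.float32)
                                                          ^^^^^^^^^^^^^^^^^^^^^^^^^^^^^^^^^^^^^^^^^^^^^^^^
  File "h.py", line 31, in <genexpr>
    q=np.array([[ (v[1]+.5)*K-.5,(v[0]+.5)*K-.5] for v in (proj(c,w) for w in boxpts(p[0],p[1],p[2],dims))],np.float32)
                                                           ~~~~^^^^^
  File "h.py", line 9, in proj
    i=viewer.camera_info(cam);M=np.array(i["mtx"]);T=np.linalg.inv(np.array(i["cam_to_world"]))
ValueError: time passes only in moves, steps and waits
```

```bash
python3 - <<'E'
s=open("h.py").read().replace("viewer.camera_info(cam)","CI[cam]")
s=s.replace("def ray",'CI={c:viewer.camera_info(c) for c in("scene","top")}\ndef ray',1)
open("h.py","w").write(s)
E
cat > a.py <<'E'
from h import *
np.set_printoptions(precision=4,suppress=True)
t=cv2.imread("pics/top0.png")
r=t[205:252,392:425];h=cv2.cvtColor(r,cv2.COLOR_BGR2HSV)
fg=((h[...,1]>60)|(h[...,2]<120)).astype(np.uint8)
n,l,st,ce=cv2.connectedComponentsWithStats(fg);k=1+np.argmax(st[1:,4]);print(st[k])
m=np.zeros(t.shape[:2],bool);m[205:252,392:425]=l==k
kb=[(.118,.054,0),(.118,.054,.006),(.11,.046,.042)]
for y0 in(-.05,.05):
    p,f=fit({"top":m},kb,[.462,-.29,y0]);print("block",p,f)
    c,s=np.cos(p[2]),np.sin(p[2])
    print("near slot",p[0]-.027*c,p[1]-.027*s)
for z in (.067,.072,.08): print("bow top px",at_z("top",(237.4,411.4),z),"crop",at_z("top",(130+402/3.75-.4,220+715/3.75-.4),z))
print("tri bow",tri((251,338),(237.4,411.4)))
print("knob crop",at_z("top",(130+370/3.75-.4,220+143/3.75-.4),.1))
print("knob scene",at_z("scene",(120+216/3-.4,200+235/3-.4),.1))
a=t[212:246,236:278];b=r
A=cv2.resize(a,None,fx=12,fy=12,interpolation=cv2.INTER_CUBIC)
B=cv2.resize(cv2.imread("pics/scene0.png")[180:204,262:292],None,fx=9,fy=9,interpolation=cv2.INTER_CUBIC)
C=cv2.resize(b,None,fx=8,fy=8,interpolation=cv2.INTER_CUBIC)
W=np.zeros((600,800,3),np.uint8);W[:408,:504]=A;W[:376,504+20:504+20+264]=C;W[380:380+216,520:790]=B
cv2.imwrite("pics/z.png",W)
E
python3 a.py
```

```text
[  6   5  20  39 652]
block [ 0.4634 -0.2895  0.0568] 0.1488209366798401
near slot 0.43646982537783124 -0.2910282038925782
block [ 0.4627 -0.2896  0.0566] 0.14928525686264038
near slot 0.43570391276435727 -0.29114279939517845
bow top px [ 0.4346 -0.2905  0.067 ] crop [ 0.4363 -0.2872  0.067 ]
bow top px [ 0.4344 -0.2895  0.072 ] crop [ 0.4361 -0.2862  0.072 ]
bow top px [ 0.4341 -0.2878  0.08  ] crop [ 0.4358 -0.2845  0.08  ]
tri bow (array([ 0.4365, -0.2922,  0.0638]), np.float64(0.003969876475106744))
knob crop [0.453  0.1568 0.1   ]
knob scene [0.4527 0.1302 0.1   ]
```

View pics/z.png

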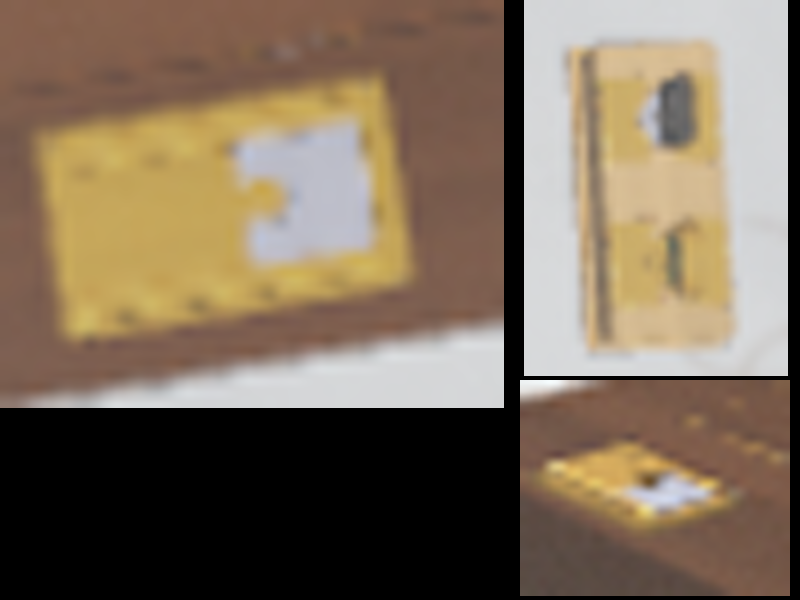

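>>> step_arm(
  deltas=[
    {"dp": [40, -30.6, 0], "turn": [0, 0, 0], "gripper": 1},
    {"dp": [40, -30.6, 0], "turn": [0, 0, 0], "gripper": 1},
    {"dp": [40, -30.6, 0], "turn": [0, 0, 0], "gripper": 1},
    {"dp": [40, -30.6, 0], "turn": [0, 0, 0], "gripper": 1},
    {"dp": [40, -30.6, 0], "turn": [0, 0, 0], "gripper": 0.6},
    {"dp": [40, -30.6, 0], "turn": [0, 0, 0], "gripper": 0.6},
    {"dp": [40, -30.6, 0], "turn": [0, 0, 0], "gripper": 0.6},
    {"dp": [38, -30.6, 0], "turn": [0, 0, 0], "gripper": 0.6},
  ],
)

```text
t: 3.0
ee_pos: [0.4511, -0.2484, 0.2093]
tool_rot: [180.0, -0.0, 22.9]
contact_force: [1.0, 0.0, 0.5]
grip_width: 0.598
grasp_force: 0.0
```

>>> step_arm(
  deltas=[
    {"dp": [20, -46, 0], "turn": [0, 0, 0], "gripper": 0.6},
    {"dp": [20, -46, 0], "turn": [0, 0, 0], "gripper": 0.6},
    {"dp": [20, -46, 0], "turn": [0, 0, 0], "gripper": 0.6},
    {"dp": [20, -46, 0], "turn": [0, 0, 0], "gripper": 0.6},
    {"dp": [20, -46, 0], "turn": [0, 0, 0], "gripper": 0.6},
    {"dp": [20, -46, 0], "turn": [0, 0, -10], "gripper": 0.6},
    {"dp": [0, 0, 0], "turn": [0, 0, -10], "gripper": 0.6},
    {"dp": [0, 0, 0], "turn": [0, 0, -10], "gripper": 0.6},
  ],
)

```text
t: 4.0
ee_pos: [0.4537, 0.0518, 0.2092]
tool_rot: [179.9, 0.0, 53.3]
contact_force: [0.9, 0.1, 0.0]
grip_width: 0.6
grasp_force: 0.0
```

```bash
python3 - <<'E'
from h import *
np.set_printoptions(precision=4,suppress=True)
print("knob tri",tri((190.7,276.0),(227.8,257.6)))
for c in("scene","top"):
    im=viewer.read_camera(c);cv2.imwrite(f"pics/{c}1.png",im)
    for n in["key_bow","chest_key","other_key","jigger","espresso_cup","corkscrew","key_block"]:
        r=finder.spot_in(c,n);print(c,n,[(np.round(x["location"],1).tolist(),round(x["score"],2)) for x in r[:2]])
s=cv2.imread("pics/scene1.png")
W=cv2.resize(s[225:295,305:398],(797,600),interpolation=cv2.INTER_CUBIC);cv2.imwrite("pics/z2.png",W)
E
```

```text
knob tri (array([0.4559, 0.1575, 0.0936]), np.float64(0.0027305004779764218))
scene key_bow []
scene chest_key []
scene other_key [([249.3, 352.3], 0.44)]
scene jigger [([229.9, 370.8], 0.64)]
scene espresso_cup [([284.6, 381.4], 0.79)]
scene corkscrew []
scene key_block [([263.2, 346.3], 0.98)]
top key_bow [([236.2, 408.9], 0.6)]
top chest_key [([227.3, 182.9], 0.72), ([239.1, 412.8], 0.51)]
top other_key [([197.0, 240.2], 0.33)]
top jigger [([179.4, 387.0], 0.68)]
top espresso_cup [([226.4, 466.0], 0.89)]
top corkscrew [([224.7, 179.4], 0.71)]
top key_block [([228.6, 404.5], 0.66), ([182.2, 387.7], 0.43)]
```

View pics/z2.png

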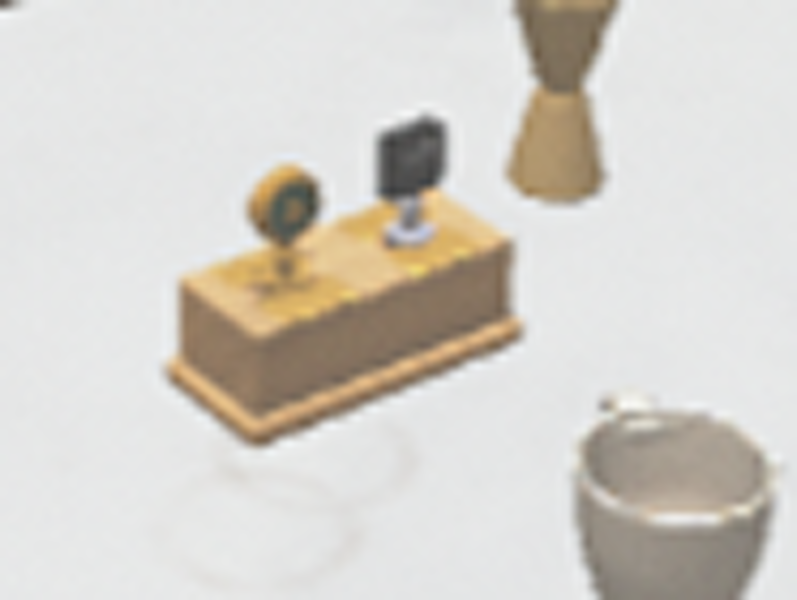

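```bash
python3 - <<'E'
from h import *
np.set_printoptions(precision=4,suppress=True)
f=lambda u,v:(225+v/8.571-.44,305+u/8.571-.44)
for n,q,z in(("x-y+",(181,285),.042),("x-y-",(265,337),.042),("x+y-",(511,237),.042),("foot x-y-",(258,443),0),("foot x+y-",(521,335),.0),("foot x-y+",(168,372),.006)):
    print(n,at_z("scene",f(*q),z))
a,b=at_z("scene",f(265,337),.042),at_z("scene",f(511,237),.042);c=at_z("scene",f(181,285),.042)
print("len",np.linalg.norm(b-a),"w",np.linalg.norm(c-a),"yaw",np.degrees(np.arctan2(*(b-a)[1::-1])),"centre",(b+c)/2)
print("bow scene z.072",at_z("scene",f(284,205),.072))
for t in((236.8,410.3),(237.4,411.4)): print("tri bow",tri(f(284,205),t))
E
```

```text
x-y+ [ 0.4076 -0.2754  0.042 ]
x-y- [ 0.4139 -0.3174  0.042 ]
x+y- [ 0.5209 -0.3086  0.042 ]
foot x-y- [ 0.4128 -0.3156  0.    ]
foot x+y- [ 0.5276 -0.3082  0.    ]
foot x-y+ [ 0.405  -0.2711  0.006 ]
len 0.10734106476376988 w 0.04243448936888251 yaw 4.686548220943473 centre [ 0.4642 -0.292   0.042 ]
bow scene z.072 [ 0.4377 -0.2921  0.072 ]
tri bow (array([ 0.438 , -0.2879,  0.0695]), np.float64(0.0042126872395139))
tri bow (array([ 0.4362, -0.2906,  0.0714]), np.float64(0.004128210359568163))
```

>>> step_arm(
  deltas=[
    {"dp": [0, 0, 0], "turn": [0, 0, -10], "gripper": 0.6},
    {"dp": [0, 0, 0], "turn": [0, 0, -10], "gripper": 0.6},
    {"dp": [0, 0, 0], "turn": [0, 0, -10], "gripper": 0.6},
    {"dp": [0, 0, 0], "turn": [0, 0, -10], "gripper": 0.6},
    {"dp": [0, 0, 0], "turn": [0, 0, -10], "gripper": 0.6},
    {"dp": [0, 0, 0], "turn": [0, 0, -10], "gripper": 0.6},
    {"dp": [0, 0, 0], "turn": [0, 0, -10], "gripper": 0.6},
    {"dp": [0, 0, 0], "turn": [0, 0, -10], "gripper": 0.6},
  ],
)

```text
t: 5.8
ee_pos: [0.4538, 0.051, 0.209]
tool_rot: [-180.0, 0.0, 133.2]
contact_force: [-0.2, -1.0, -0.2]
grip_width: 0.6
grasp_force: 0.0
```

>>> step_arm(
  deltas=[
    {"dp": [0, 0, 0], "turn": [0, 0, -10], "gripper": 0.4},
    {"dp": [0, 0, 0], "turn": [0, 0, -10], "gripper": 0.4},
    {"dp": [0, 0, 0], "turn": [0, 0, -10], "gripper": 0.4},
    {"dp": [0, 0, 0], "turn": [0, 0, -10], "gripper": 0.4},
    {"dp": [0, 0, 0], "turn": [0, 0, -10], "gripper": 0.4},
    {"dp": [0, 0, 0], "turn": [0, 0, -7.3], "gripper": 0.4},
    {"dp": [-9.6, 52, 0], "turn": [0, 0, 0], "gripper": 0.4},
    {"dp": [-9.6, 52, 0], "turn": [0, 0, 0], "gripper": 0.4},
  ],
)

```text
t: 6.8
ee_pos: [0.4545, 0.1575, 0.2091]
tool_rot: [-180.0, 0.0, -170.0]
contact_force: [0.2, 0.6, 0.5]
grip_width: 0.397
grasp_force: 0.0
```

>>> step_arm(
  deltas=[
    {"dp": [0, 0, 40], "turn": [0, 0, 0], "gripper": 0.4},
    {"dp": [0, 0, 40], "turn": [0, 0, 0], "gripper": 0.4},
    {"dp": [0, 0, 17], "turn": [0, 0, 0], "gripper": 0.4},
    {"dp": [0, 0, 10], "turn": [0, 0, 0], "gripper": 0.4},
    {"dp": [0, 0, 5], "turn": [0, 0, 0], "gripper": 0.4},
    {"dp": [0, 0, 0], "turn": [0, 0, 0], "gripper": 0.4},
  ],
)

```text
t: 7.55
ee_pos: [0.4549, 0.1568, 0.0976]
tool_rot: [-180.0, 0.1, -169.9]
contact_force: [-0.1, -0.7, -0.1]
grip_width: 0.402
grasp_force: 0.0
```

>>> step_arm(
  deltas=[
    {"dp": [0, 0, 0], "turn": [0, 0, 0], "gripper": 0.2},
    {"dp": [0, 0, 0], "turn": [0, 0, 0], "gripper": 0.1},
    {"dp": [0, 0, 0], "turn": [0, 0, 0], "gripper": 0.05},
    {"dp": [0, 0, 0], "turn": [0, 0, 0], "gripper": 0.05},
  ],
  newtons=20,
)

```text
t: 8.05
ee_pos: [0.4544, 0.1567, 0.0971]
tool_rot: [-180.0, 0.0, -169.9]
contact_force: [-0.2, -0.5, -0.2]
grip_width: 0.051
grasp_force: 0.0
```

```bash
python3 - <<'E'
from h import *
s=viewer.read_camera("scene");t=viewer.read_camera("top")
cv2.imwrite("pics/scene2.png",s);cv2.imwrite("pics/top2.png",t)
A=cv2.resize(s[160:225,230:317],(798,596),interpolation=cv2.INTER_CUBIC)
cv2.imwrite("pics/z3.png",A)
p=robot.get_obs()["ee_pos"];print(p,proj("scene",p),proj("top",p))
E
```

```text
[0.45435492 0.15671909 0.09701028] (np.float64(190.01168712366083), np.float64(275.29848775290674)) (np.float64(227.8466646036828), np.float64(257.9113628826332))
```

View pics/z3.png

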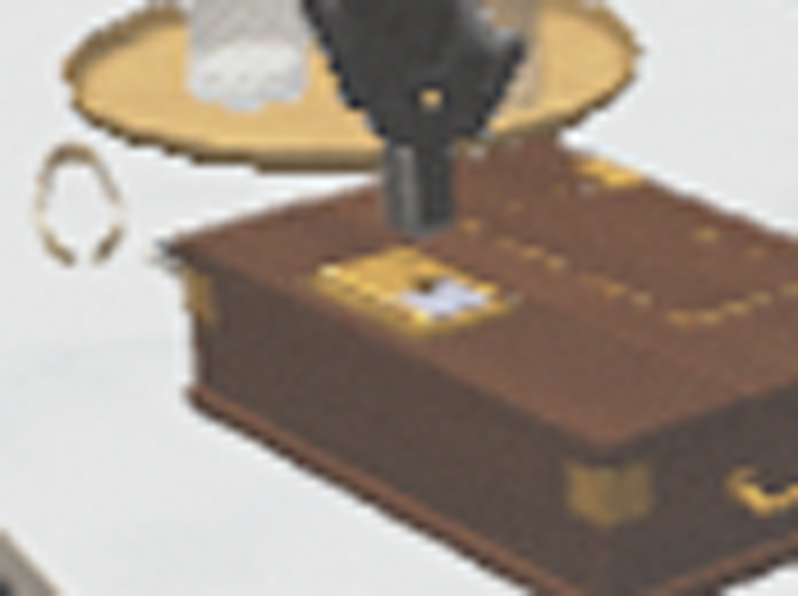

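```bash
python3 - <<'E'
from h import *
for s in(1,-1): print(proj("scene",(.2524+s*.0165,-.599-s*.0387,.222)),proj("scene",(.2524+s*.019,-.599-s*.045,.222)))
o=robot.get_obs();print(o["ee_pos"],o["tool_rot"],o["t"])
for z in(.097,.103,.109): print(z,proj("scene",(.4544,.1567,z)))
# finger mask in scene2: dark/gray difference vs scene0
a=cv2.imread("pics/scene0.png").astype(int);b=cv2.imread("pics/scene2.png").astype(int)
d=np.abs(a-b).sum(2)[175:200,264:290]>60
for i,r in enumerate(d): print(175+i,"".join(".#"[int(v)] for v in r))
a=cv2.imread("pics/top0.png").astype(int);b=cv2.imread("pics/top2.png").astype(int)
d=np.abs(a-b).sum(2)[205:245:1,235:290]>60
for i,r in enumerate(d): print(205+i,"".join(".#"[int(v)] for v in r))
E
```

```text
(np.float64(283.22230138041164), np.float64(366.1444258682904)) (np.float64(284.53749640955607), np.float64(369.3792466800531))
(np.float64(268.4729307649281), np.float64(328.0233050688092)) (np.float64(267.32184532818343), np.float64(325.2012475127667))
[0.45435492 0.15671909 0.09701028] [-1.79993652e+02  7.34793136e-04 -1.69851462e+02] 8.15
0.097 (np.float64(190.01346094563308), np.float64(275.31175054846864))
0.103 (np.float64(188.521536488949), np.float64(275.22585633473244))
0.109 (np.float64(187.02463930846753), np.float64(275.13967582754566))
175 .......#########..........
176 ........#..###............
177 ...........#####..........
178 .......########...........
179 .......###.####...........
180 ..........#.###...........
181 ..........#.###...........
182 ..........#.###...........
183 ............###...........
184 ............##............
185 ..........................
186 ..........................
187 ..........................
188 ..........................
189 ..........................
190 ..........................
191 ..........................
192 .............
[... 1930 characters left out ...]
##############..........................
234 ......########################.........................
235 ......########################.........................
236 ......########################.........................
237 ......###########.#######...##.........................
238 ......#####.#########.......###........................
239 .......#####.................##........................
240 ...........................####........................
241 .......................#########.......................
242 ...................#############.......................
243 ...............#################.......................
244 .........######################........................
```

>>> step_arm(
  deltas=[
    {"dp": [0, 0, 2], "turn": [0, 0, 0], "gripper": 0.05},
    {"dp": [0, 0, 2], "turn": [0, 0, 0], "gripper": 0.05},
    {"dp": [0, 0, 1], "turn": [0, 0, 0], "gripper": 0.05},
    {"dp": [0, 0, 0], "turn": [0, 0, 0], "gripper": 0.05},
  ],
)

```text
t: 8.65
ee_pos: [0.4542, 0.1567, 0.0918]
tool_rot: [-180.0, -0.0, -169.8]
contact_force: [0.2, -0.6, -0.3]
grip_width: 0.05
grasp_force: 0.0
```

>>> step_arm(
  deltas=[
    {"dp": [0, 0, 2], "turn": [0, 0, 0], "gripper": 0.05},
    {"dp": [0, 0, 1], "turn": [0, 0, 0], "gripper": 0.05},
    {"dp": [0, 0, 0], "turn": [0, 0, 0], "gripper": 0.05},
  ],
)

```text
t: 9.02
ee_pos: [0.4543, 0.1567, 0.0889]
tool_rot: [-180.0, -0.0, -169.8]
contact_force: [0.4, -0.0, 0.1]
grip_width: 0.053
grasp_force: 0.0
```

>>> step_arm(
  deltas=[
    {"dp": [0, 0, 1], "turn": [0, 0, 0], "gripper": 0.05},
    {"dp": [0, 0, 1], "turn": [0, 0, 0], "gripper": 0.05},
    {"dp": [0, 0, 0], "turn": [0, 0, 0], "gripper": 0.05},
  ],
)

```text
t: 9.4
ee_pos: [0.4543, 0.1567, 0.0869]
tool_rot: [-180.0, -0.0, -169.9]
contact_force: [0.2, 0.9, 0.1]
grip_width: 0.049
grasp_force: 0.0
```

```bash
python3 - <<'E'
from h import *
s=viewer.read_camera("scene");cv2.imwrite("pics/scene3.png",s)
A=cv2.resize(s[170:210,255:308],(795,600),interpolation=cv2.INTER_CUBIC)
cv2.imwrite("pics/z4.png",A)
E
```

```text
(no output)
```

View pics/z4.png

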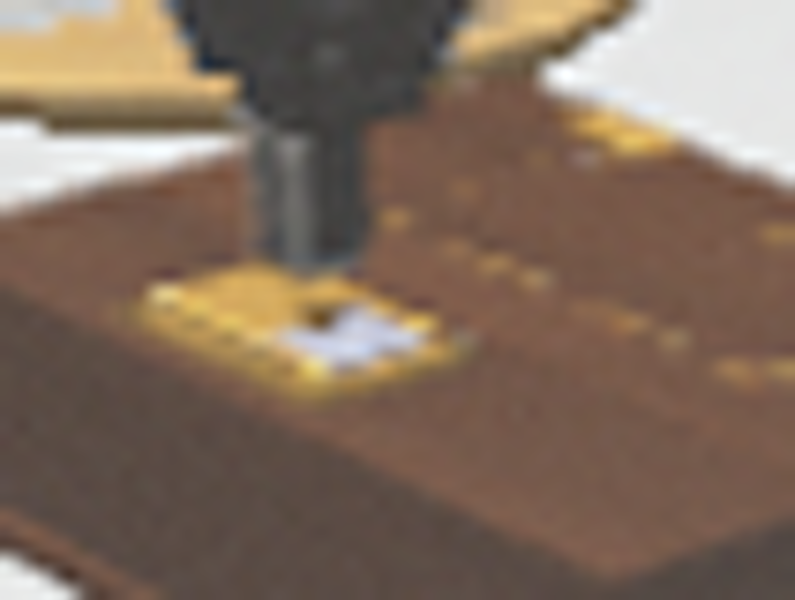

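>>> step_arm(
  deltas=[
    {"dp": [0, 0, 2], "turn": [0, 0, 0], "gripper": 0.05},
    {"dp": [0, 0, 1], "turn": [0, 0, 0], "gripper": 0.05},
    {"dp": [0, 0, 1], "turn": [0, 0, 0], "gripper": 0.05},
    {"dp": [0, 0, 0], "turn": [0, 0, 0], "gripper": 0.05},
  ],
)

```text
t: 9.95
ee_pos: [0.4543, 0.1567, 0.0829]
tool_rot: [-180.0, -0.0, -169.8]
contact_force: [-0.5, 0.6, 0.4]
grip_width: 0.049
grasp_force: 0.0
```

>>> step_arm(
  deltas=[
    {"dp": [0, 0, 1], "turn": [0, 0, 0], "gripper": 0.05},
    {"dp": [0, 0, 0], "turn": [0, 0, 0], "gripper": 0.05},
  ],
)

```text
t: 10.2
ee_pos: [0.4543, 0.1567, 0.0819]
tool_rot: [-180.0, -0.0, -169.8]
contact_force: [0.4, -0.2, -0.8]
grip_width: 0.049
grasp_force: 0.0
```

>>> step_arm(
  deltas=[
    {"dp": [0, 0, 1], "turn": [0, 0, 0], "gripper": 0.05},
    {"dp": [0, 0, 1], "turn": [0, 0, 0], "gripper": 0.05},
    {"dp": [0, 0, 0], "turn": [0, 0, 0], "gripper": 0.05},
  ],
)

```text
t: 10.58
ee_pos: [0.4543, 0.1567, 0.0799]
tool_rot: [-180.0, -0.0, -169.8]
contact_force: [-0.7, -0.3, 0.4]
grip_width: 0.049
grasp_force: 0.0
```

>>> step_arm(
  deltas=[
    {"dp": [0, 0, 1], "turn": [0, 0, 0], "gripper": 0.05},
    {"dp": [0, 0, 1], "turn": [0, 0, 0], "gripper": 0.05},
    {"dp": [0, 0, 0], "turn": [0, 0, 0], "gripper": 0.05},
  ],
)

```text
t: 10.95
ee_pos: [0.4545, 0.1568, 0.0787]
tool_rot: [-180.0, 0.0, -169.8]
contact_force: [-1.2, -1.0, 7.5]
grip_width: 0.052
grasp_force: 3.1
```

>>> step_arm(
  deltas=[
    {"dp": [0, 0, -6], "turn": [0, 0, 0], "gripper": 0.4},
    {"dp": [0, 0, 0], "turn": [0, 0, 0], "gripper": 0.4},
    {"dp": [0, 0, 0], "turn": [0, 0, 0], "gripper": 0.4},
    {"dp": [0, 0, 6], "turn": [0, 0, 0], "gripper": 0.4},
    {"dp": [0, 0, 5], "turn": [0, 0, 0], "gripper": 0.4},
    {"dp": [0, 0, 0], "turn": [0, 0, 0], "gripper": 0.2},
    {"dp": [0, 0, 0], "turn": [0, 0, 0], "gripper": 0.05},
    {"dp": [0, 0, 0], "turn": [0, 0, 0], "gripper": 0.05},
  ],
)

```text
t: 11.95
ee_pos: [0.4539, 0.1574, 0.0727]
tool_rot: [180.0, -0.0, -169.8]
contact_force: [-0.4, 3.7, -3.8]
grip_width: 0.09
grasp_force: 19.4
```

>>> step_arm(
  deltas=[
    {"dp": [0, 6, 0], "turn": [0, 0, 0], "gripper": 0.05},
    {"dp": [0, 6, 0], "turn": [0, 0, 0], "gripper": 0.05},
    {"dp": [0, 6, 0], "turn": [0, 0, 0], "gripper": 0.05},
    {"dp": [0, 6, 0], "turn": [0, 0, 0], "gripper": 0.05},
    {"dp": [0, 2, 0], "turn": [0, 0, 0], "gripper": 0.05},
    {"dp": [0, 0, 0], "turn": [0, 0, 0], "gripper": 0.05},
  ],
  newtons=30,
)

```text
t: 12.7
ee_pos: [0.4492, 0.1831, 0.0727]
tool_rot: [180.0, -0.0, -169.8]
contact_force: [-1.2, 0.7, -4.2]
grip_width: 0.087
grasp_force: 29.3
```

>>> step_arm(
  deltas=[
    {"dp": [0, 1.5, 0], "turn": [0, 0, 0], "gripper": 0.05},
    {"dp": [0, 1.5, 0], "turn": [0, 0, 0], "gripper": 0.05},
    {"dp": [0, 0, 0], "turn": [0, 0, 0], "gripper": 0.05},
  ],
)

```text
t: 13.08
ee_pos: [0.4492, 0.1832, 0.0727]
tool_rot: [-179.8, -0.1, -169.9]
contact_force: [-1.6, -5.0, -4.3]
grip_width: 0.089
grasp_force: 29.4
```

>>> step_arm(
  deltas=[
    {"dp": [0, -2, 0], "turn": [0, 0, 0], "gripper": 0.3},
    {"dp": [0, -1, 0], "turn": [0, 0, 0], "gripper": 0.3},
    {"dp": [0, 0, -16], "turn": [0, 0, 0], "gripper": 0.4},
    {"dp": [0, 0, 0], "turn": [0, 0, 10], "gripper": 0.4},
    {"dp": [0, 0, 0], "turn": [0, 0, 10], "gripper": 0.4},
    {"dp": [0, 0, 0], "turn": [0, 0, 10], "gripper": 0.4},
    {"dp": [0, 0, 0], "turn": [0, 0, 10], "gripper": 0.4},
    {"dp": [0, 0, 0], "turn": [0, 0, 10], "gripper": 0.4},
  ],
)

```text
t: 14.08
ee_pos: [0.4507, 0.1831, 0.0906]
tool_rot: [179.9, 0.1, 139.8]
contact_force: [0.4, 0.3, 0.4]
grip_width: 0.394
grasp_force: 0.0
```

>>> step_arm(
  deltas=[
    {"dp": [0, 0, 0], "turn": [0, 0, 10], "gripper": 0.4},
    {"dp": [0, 0, 0], "turn": [0, 0, 10], "gripper": 0.4},
    {"dp": [0, 0, 0], "turn": [0, 0, 10], "gripper": 0.4},
    {"dp": [0, 0, 0], "turn": [0, 0, 10], "gripper": 0.4},
    {"dp": [0, 0, 0], "turn": [0, 0, 0], "gripper": 0.4},
  ],
)

```text
t: 14.7
ee_pos: [0.4505, 0.183, 0.0903]
tool_rot: [179.9, -0.0, 100.3]
contact_force: [0.3, -0.6, -0.3]
grip_width: 0.398
grasp_force: 0.0
```

>>> step_arm(
  deltas=[
    {"dp": [0, 0, 10], "turn": [0, 0, 0], "gripper": 0.4},
    {"dp": [0, 0, 7], "turn": [0, 0, 0], "gripper": 0.4},
    {"dp": [0, 0, 0], "turn": [0, 0, 0], "gripper": 0.2},
    {"dp": [0, 0, 0], "turn": [0, 0, 0], "gripper": 0.05},
    {"dp": [0, 0, 0], "turn": [0, 0, 0], "gripper": 0.05},
    {"dp": [0, 0, 0], "turn": [0, 0, 0], "gripper": 0.05},
  ],
  newtons=20,
)

```text
t: 15.45
ee_pos: [0.4513, 0.1826, 0.0718]
tool_rot: [179.8, -0.0, 100.2]
contact_force: [5.1, 1.7, -7.6]
grip_width: 0.095
grasp_force: 19.9
```

>>> step_arm(
  deltas=[
    {"dp": [0, 1.5, 0], "turn": [0, 0, 0], "gripper": 0.05},
    {"dp": [0, 0, 0], "turn": [0, 0, 0], "gripper": 0.05},
  ],
)

```text
t: 15.7
ee_pos: [0.4513, 0.1825, 0.0717]
tool_rot: [-180.0, -0.0, 100.2]
contact_force: [3.1, 0.3, -5.5]
grip_width: 0.095
grasp_force: 20.0
```

>>> step_arm(
  deltas=[
    {"dp": [0, 0, 0], "turn": [0, 0, 0], "gripper": 0.45},
    {"dp": [0, 0, 0], "turn": [0, 0, 0], "gripper": 0.45},
    {"dp": [0, 0, -14], "turn": [0, 0, 0], "gripper": 0.45},
    {"dp": [0, 0, -14], "turn": [0, 0, -10], "gripper": 0.45},
    {"dp": [0, 0, -14], "turn": [0, 0, -10], "gripper": 0.45},
    {"dp": [0, 0, -14], "turn": [0, 0, -10], "gripper": 0.45},
    {"dp": [0, 0, -12], "turn": [0, 0, -10], "gripper": 0.45},
    {"dp": [0, 0, 0], "turn": [0, 0, -10], "gripper": 0.45},
  ],
)

```text
t: 16.7
ee_pos: [0.4523, 0.1831, 0.1423]
tool_rot: [179.9, 0.2, 150.5]
contact_force: [-0.2, -0.7, 0.7]
grip_width: 0.448
grasp_force: 0.0
```

>>> step_arm(
  deltas=[
    {"dp": [0, 0, 0], "turn": [0, 0, -10], "gripper": 0.45},
    {"dp": [0, 0, 0], "turn": [0, 0, -10], "gripper": 0.45},
    {"dp": [0, 0, 0], "turn": [0, 0, -10], "gripper": 0.45},
    {"dp": [0, 0, 0], "turn": [0, 0, -4], "gripper": 0.45},
    {"dp": [0, 0, 0], "turn": [0, 0, 0], "gripper": 0.45},
  ],
)

```text
t: 17.32
ee_pos: [0.4515, 0.1828, 0.141]
tool_rot: [-180.0, 0.1, -175.9]
contact_force: [-0.7, -1.0, -0.1]
grip_width: 0.447
grasp_force: 0.0
```

>>> step_arm(
  deltas=[
    {"dp": [6, -40, 0], "turn": [0, 0, 0], "gripper": 0.45},
    {"dp": [6, -60, 0], "turn": [0, 0, 0], "gripper": 0.45},
    {"dp": [6, -60, 0], "turn": [0, 0, 0], "gripper": 0.45},
    {"dp": [6, -60, 0], "turn": [0, 0, 0], "gripper": 0.45},
    {"dp": [6, -60, 0], "turn": [0, 0, 0], "gripper": 0.45},
    {"dp": [6, -60, 0], "turn": [0, 0, 0], "gripper": 0.45},
    {"dp": [6, -60, 0], "turn": [0, 0, 0], "gripper": 0.45},
    {"dp": [6, -60, 0], "turn": [0, 0, 0], "gripper": 0.45},
  ],
)

```text
t: 18.32
ee_pos: [0.4368, -0.2816, 0.141]
tool_rot: [-180.0, 0.1, -175.9]
contact_force: [0.3, -0.7, -0.8]
grip_width: 0.446
grasp_force: 0.0
```

>>> step_arm(
  deltas=[
    {"dp": [0, -10.5, 20], "turn": [0, 0, 0], "gripper": 0.45},
    {"dp": [0, 0, 20], "turn": [0, 0, 0], "gripper": 0.45},
    {"dp": [0, 0, 20], "turn": [0, 0, 0], "gripper": 0.45},
    {"dp": [0, 0, 0], "turn": [0, 0, 0], "gripper": 0.45},
  ],
)

```text
t: 18.82
ee_pos: [0.4364, -0.2895, 0.0791]
tool_rot: [179.9, -0.1, -175.9]
contact_force: [-0.3, -0.2, 0.4]
grip_width: 0.451
grasp_force: 0.0
```

```bash
python3 - <<'E'
from h import *
s=viewer.read_camera("scene");t=viewer.read_camera("top");cv2.imwrite("pics/scene4.png",s);cv2.imwrite("pics/top4.png",t)
W=np.zeros((600,800,3),np.uint8)
W[:490,:450]=cv2.resize(s[220:269,315:360],(450,490),interpolation=cv2.INTER_CUBIC)
W[:384,460:460+330]=cv2.resize(t[210:242,240:267+.5.__int__()],(330,384),interpolation=cv2.INTER_CUBIC)
cv2.imwrite("pics/z5.png",W)
E
```

```text
(no output)
```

View pics/z5.png

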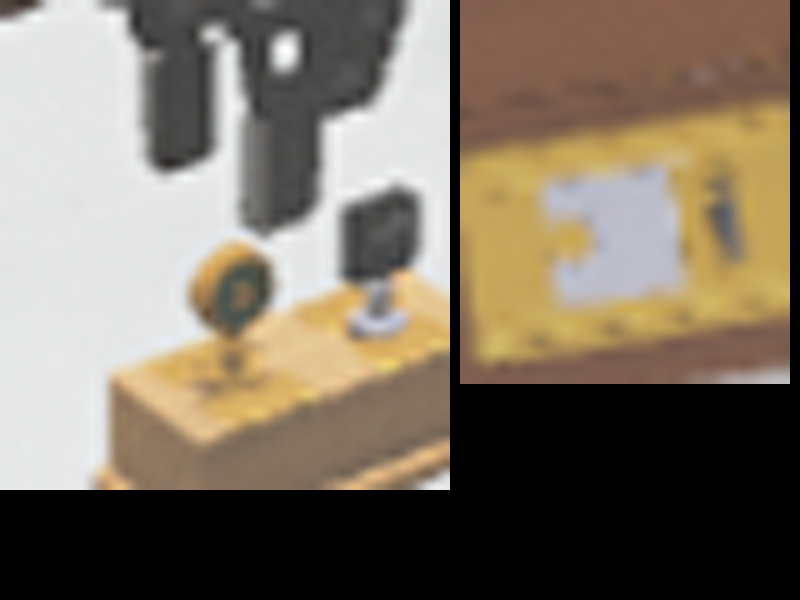

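>>> step_arm(
  deltas=[
    {"dp": [0, 0, 15], "turn": [0, 0, 0], "gripper": 0.45},
    {"dp": [0, 0, 15], "turn": [0, 0, 0], "gripper": 0.45},
    {"dp": [0, 0, 10], "turn": [0, 0, 0], "gripper": 0.45},
    {"dp": [0, 0, 5], "turn": [0, 0, 0], "gripper": 0.45},
    {"dp": [0, 0, 0], "turn": [0, 0, 0], "gripper": 0.45},
  ],
)

```text
t: 19.55
ee_pos: [0.4372, -0.29, 0.0345]
tool_rot: [180.0, -0.0, -175.8]
contact_force: [-0.0, 0.1, 0.1]
grip_width: 0.45
grasp_force: 0.0
```

```bash
python3 - <<'E'
from h import *
np.set_printoptions(precision=4,suppress=True)
print("keyhole top",at_z("top",(227.5,261.1),.089),"knob open",at_z("top",(210+240/12-.46,240+115/12.2-.46),.1))
for z in(.079,.1,.107): print(z,proj("scene",(.4364,-.2895,z)))
E
```

```text
keyhole top [0.4559 0.1486 0.089 ] knob open [0.449  0.1818 0.1   ]
0.079 (np.float64(246.07950020467638), np.float64(336.84055094748857))
0.1 (np.float64(239.6171286339714), np.float64(336.91667670812114))
0.107 (np.float64(237.44086857988142), np.float64(336.9423127227234))
```

>>> step_arm(
  deltas=[
    {"dp": [0, 0, 0], "turn": [0, 0, 0], "gripper": 0.25},
    {"dp": [0, 0, 0], "turn": [0, 0, 0], "gripper": 0.1},
    {"dp": [0, 0, 0], "turn": [0, 0, 0], "gripper": 0},
    {"dp": [0, 0, 0], "turn": [0, 0, 0], "gripper": 0},
  ],
  newtons=20,
)

```text
t: 20.05
ee_pos: [0.4378, -0.2904, 0.0355]
tool_rot: [-180.0, 0.0, -175.9]
contact_force: [0.7, 0.7, 2.0]
grip_width: 0.1
grasp_force: 22.4
```

>>> step_arm(
  deltas=[
    {"dp": [0, 0, 0], "turn": [0, 0, 0], "gripper": 0},
    {"dp": [0, 0, -6], "turn": [0, 0, 0], "gripper": 0},
    {"dp": [0, 0, -10], "turn": [0, 0, 0], "gripper": 0},
    {"dp": [0, 0, -15], "turn": [0, 0, 0], "gripper": 0},
    {"dp": [0, 0, -25], "turn": [0, 0, 0], "gripper": 0},
    {"dp": [0, 0, -25], "turn": [0, 0, 0], "gripper": 0},
    {"dp": [0, 0, -25], "turn": [0, 0, 0], "gripper": 0},
    {"dp": [0, 0, 0], "turn": [0, 0, 0], "gripper": 0},
  ],
  newtons=70,
)

```text
t: 21.05
ee_pos: [0.439, -0.2911, 0.1439]
tool_rot: [-179.8, 0.2, -175.9]
contact_force: [0.5, -0.6, -1.3]
grip_width: 0.091
grasp_force: 69.5
```

>>> step_arm(
  deltas=[
    {"dp": [-6, 40, 0], "turn": [0, 0, 0], "gripper": 0},
    {"dp": [-6, 58, 0], "turn": [0, 0, 0], "gripper": 0},
    {"dp": [-6, 58, 0], "turn": [0, 0, 0], "gripper": 0},
    {"dp": [-7, 58, 0], "turn": [0, 0, 0], "gripper": 0},
    {"dp": [-7, 58, 0], "turn": [0, 0, 0], "gripper": 0},
    {"dp": [-7, 58, 0], "turn": [0, 0, 0], "gripper": 0},
    {"dp": [-6, 58, 0], "turn": [0, 0, 0], "gripper": 0},
    {"dp": [-6, 46, 0], "turn": [0, 0, 0], "gripper": 0},
  ],
)

```text
t: 22.05
ee_pos: [0.4559, 0.1488, 0.1404]
tool_rot: [-180.0, -0.0, -175.8]
contact_force: [0.4, -0.6, -0.8]
grip_width: 0.09
grasp_force: 69.5
```

>>> step_arm(
  deltas=[
    {"dp": [0, 0, 0], "turn": [0, 0, -6.3], "gripper": 0},
    {"dp": [0, 0, 0], "turn": [0, 0, 0], "gripper": 0},
    {"dp": [0, 0, 0], "turn": [0, 0, 0], "gripper": 0},
  ],
)

```text
t: 22.42
ee_pos: [0.4566, 0.1455, 0.1405]
tool_rot: [-180.0, -0.1, -169.7]
contact_force: [0.5, 0.2, -0.3]
grip_width: 0.094
grasp_force: 69.5
```

>>> step_arm(
  deltas=[
    {"dp": [-1.4, 3.5, 10], "turn": [0, 0, 0], "gripper": 0},
    {"dp": [0, 0, 12], "turn": [0, 0, 0], "gripper": 0},
    {"dp": [0, 0, 5], "turn": [0, 0, 0], "gripper": 0},
    {"dp": [0, 0, 0], "turn": [0, 0, 0], "gripper": 0},
    {"dp": [0, 0, 0], "turn": [0, 0, 0], "gripper": 0},
  ],
)

```text
t: 23.05
ee_pos: [0.4578, 0.1501, 0.1142]
tool_rot: [-180.0, 0.0, -169.6]
contact_force: [-0.5, 0.1, -0.4]
grip_width: 0.09
grasp_force: 69.5
```

```bash
python3 - <<'E'
from h import *
o=robot.get_obs();print(o["ee_pos"],o["tool_rot"],o["joints"])
s=viewer.read_camera("scene");cv2.imwrite("pics/scene5.png",s)
cv2.imwrite("pics/z6.png",cv2.resize(s[165:210,250:310],(800,600),interpolation=cv2.INTER_CUBIC))
E
```

```text
[0.45782515 0.15012477 0.11416846] [-1.79996865e+02  1.85611481e-02 -1.69558404e+02] [ 13.20600189   3.87903022 -35.39912346 112.1745983    2.49254482
  64.66526758  77.2440639 ]
```

View pics/z6.png

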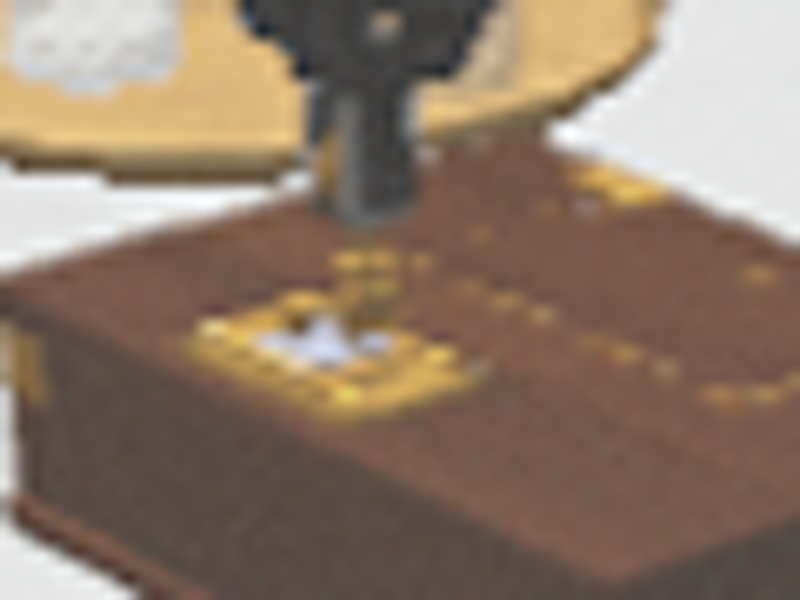

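>>> step_arm(
  deltas=[
    {"dp": [0.5, -0.8, 4], "turn": [0, 0, 0], "gripper": 0},
    {"dp": [0, 0, 4], "turn": [0, 0, 0], "gripper": 0},
    {"dp": [0, 0, 2], "turn": [0, 0, 0], "gripper": 0},
    {"dp": [0, 0, 2], "turn": [0, 0, 0], "gripper": 0},
    {"dp": [0, 0, 2], "turn": [0, 0, 0], "gripper": 0},
    {"dp": [0, 0, 0], "turn": [0, 0, 0], "gripper": 0},
  ],
)

```text
t: 23.85
ee_pos: [0.4572, 0.1492, 0.0998]
tool_rot: [-180.0, -0.0, -169.5]
contact_force: [0.0, 0.0, -0.3]
grip_width: 0.089
grasp_force: 69.5
```

>>> step_arm(
  deltas=[
    {"dp": [0, 0, 2], "turn": [0, 0, 0], "gripper": 0},
    {"dp": [0, 0, 2], "turn": [0, 0, 0], "gripper": 0},
    {"dp": [0, 0, 2], "turn": [0, 0, 0], "gripper": 0},
    {"dp": [0, 0, 1], "turn": [0, 0, 0], "gripper": 0},
    {"dp": [0, 0, 0], "turn": [0, 0, 0], "gripper": 0},
  ],
)

```text
t: 24.48
ee_pos: [0.4572, 0.1492, 0.0929]
tool_rot: [-180.0, -0.0, -169.6]
contact_force: [0.3, -0.3, -0.4]
grip_width: 0.091
grasp_force: 69.5
```

>>> step_arm(
  deltas=[
    {"dp": [0, 0, 2], "turn": [0, 0, 0], "gripper": 0},
    {"dp": [0, 0, 2], "turn": [0, 0, 0], "gripper": 0},
    {"dp": [0, 0, 1.5], "turn": [0, 0, 0], "gripper": 0},
    {"dp": [0, 0, 0], "turn": [0, 0, 0], "gripper": 0},
  ],
)

```text
t: 24.98
ee_pos: [0.4584, 0.1493, 0.0891]
tool_rot: [-180.0, 0.1, -169.6]
contact_force: [-1.0, -1.2, 6.8]
grip_width: 0.09
grasp_force: 70.9
```

Pins are resisting; push on with a small wiggle.

>>> step_arm(
  deltas=[
    {"dp": [0, 0, 2], "turn": [0, 0, 1.5], "gripper": 0},
    {"dp": [0, 0, 1], "turn": [0, 0, -3], "gripper": 0},
    {"dp": [0, 0, 1], "turn": [0, 0, 3], "gripper": 0},
    {"dp": [0, 0, 1], "turn": [0, 0, -1.5], "gripper": 0},
    {"dp": [0, 0, 0], "turn": [0, 0, 0], "gripper": 0},
  ],
)

```text
t: 25.6
ee_pos: [0.4573, 0.1491, 0.0826]
tool_rot: [-180.0, -0.0, -169.5]
contact_force: [-0.8, -1.5, 2.6]
grip_width: 0.092
grasp_force: 70.1
```

>>> step_arm(
  deltas=[
    {"dp": [0, 0, 1.5], "turn": [0, 0, 0], "gripper": 0},
    {"dp": [0, 0, 1], "turn": [0, 0, 0], "gripper": 0},
    {"dp": [0, 0, 0], "turn": [0, 0, 0], "gripper": 0},
  ],
)

```text
t: 25.98
ee_pos: [0.4575, 0.1492, 0.0824]
tool_rot: [-179.9, -0.0, -169.5]
contact_force: [-7.2, -2.6, 19.6]
grip_width: 0.089
grasp_force: 72.8
```

>>> step_arm(
  deltas=[
    {"dp": [0, 0, -1.5], "turn": [0, 0, 5], "gripper": 0},
    {"dp": [0, 0, 0], "turn": [0, 0, 8], "gripper": 0},
    {"dp": [0, 0, 0], "turn": [0, 0, 8], "gripper": 0},
    {"dp": [0, 0, 0], "turn": [0, 0, 8], "gripper": 0},
    {"dp": [0, 0, 0], "turn": [0, 0, 8], "gripper": 0},
    {"dp": [0, 0, 0], "turn": [0, 0, 0], "gripper": 0},
  ],
  newtons=80,
)

```text
t: 26.72
ee_pos: [0.4577, 0.1492, 0.0826]
tool_rot: [-180.0, 0.1, 153.4]
contact_force: [-2.1, -2.4, 8.5]
grip_width: 0.09
grasp_force: 78.9
```

Turning freely (37°); carry on to about 90°.

>>> step_arm(
  deltas=[
    {"dp": [0, 0, 0], "turn": [0, 0, 9], "gripper": 0},
    {"dp": [0, 0, 0], "turn": [0, 0, 9], "gripper": 0},
    {"dp": [0, 0, 0], "turn": [0, 0, 9], "gripper": 0},
    {"dp": [0, 0, 0], "turn": [0, 0, 9], "gripper": 0},
    {"dp": [0, 0, 0], "turn": [0, 0, 9], "gripper": 0},
    {"dp": [0, 0, 0], "turn": [0, 0, 8], "gripper": 0},
    {"dp": [0, 0, 0], "turn": [0, 0, 0], "gripper": 0},
    {"dp": [0, 0, 0], "turn": [0, 0, 0], "gripper": 0},
  ],
)

```text
t: 27.72
ee_pos: [0.4577, 0.1492, 0.0826]
tool_rot: [180.0, 0.0, 100.5]
contact_force: [-2.4, -2.4, 9.0]
grip_width: 0.086
grasp_force: 78.8
```

```bash
python3 - <<'E'
from h import *
o=robot.get_obs();print(o["ee_pos"],o["tool_rot"],o["moment"],o["contact_force"])
s=viewer.read_camera("scene");cv2.imwrite("pics/scene6.png",s)
cv2.imwrite("pics/z7.png",cv2.resize(s[160:220,240:320],(800,600),interpolation=cv2.INTER_CUBIC))
E
```

```text
[0.45770264 0.14917471 0.08255913] [1.79956377e+02 3.87368966e-02 1.00481323e+02] [-0.38996361  0.59224089  0.06423112] [-2.35930324 -2.42072993  8.98952691]
```

View pics/z7.png

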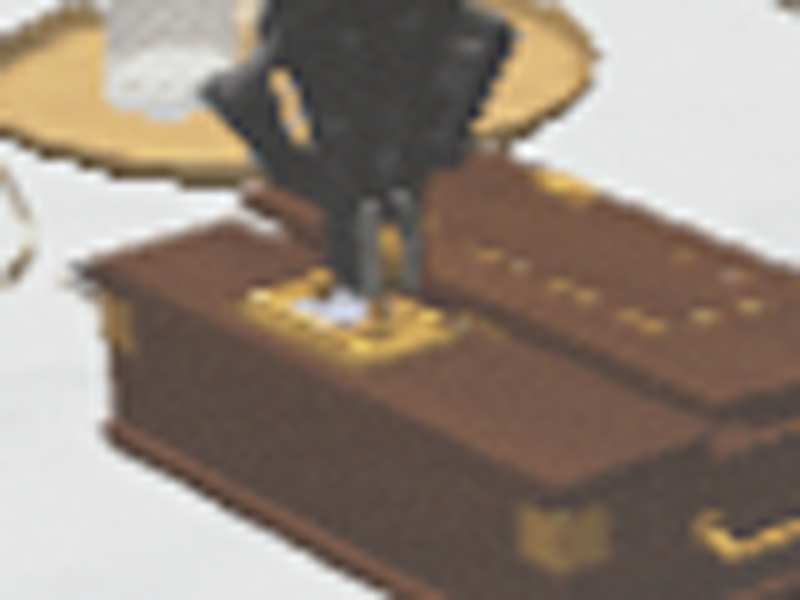

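The picture shows the lid sprung up, with a dark gap along its front edge at about (560,340). The key is gripped at about (390,270), collar down, and the shutter is open to its left at about (335,305).

```bash
python3 -c "
from plant import robot
print(robot.close_job())"
```

```text
the job is handed in; nothing more can be done
None
```

The chest is unlocked and the lid is up: the shutter is fully left and the brass key is home, turned about 90° clockwise and still gripped; the job was handed in at about 28 s with no verdict shown, and I didn't re-photograph the other key, jigger, corkscrew or cup at the end.

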